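# Line up and bolt down the clay extruder

### The job

The bench clay extruder has swung round on its first bolt, so the free bolt hole in its base plate is out of line with the hole in the blue foot under it. Take the red-handled tapered drift from the wooden block and work it down through both holes until its collar is down at the base plate (a gap of a few millimetres is fine), levering the holes into line as it goes: move the extruder only with the drift, never with the gripper, and do not force or ram it. Then pull the drift and stand it back in the block, and gently put the hex bolt in its place, washer flat on the base plate, leaving the brass punch and everything else where it is.

Things in the scene. Friction and masses are not known exactly. Their poses are not given: they have to be found in the camera images.
- bolt_hole (a point): Centre of the free 15 mm bolt hole, at the top face of the grey 10 mm base plate (95 mm above the table). Axes turn with the extruder: x level, along the swing, away from the robot; y to the first bolt; z up. The blue foot's own 15 mm hole, through its 8 mm top right under the plate (empty below), is offset by 5.5 to 10 mm along x, to +x or to -x (y within 1 mm): not measured, must be felt for.
- first_bolt (a point): Head of the first bolt at the other end of the base plate, 250 mm from the free hole, at the plate's top face. The extruder (4.5 kg) turns level about it against steady friction: about 9 N sideways at the free hole moves it, it stays where it is left, no spring back. It can turn 10 mm or more past the lined-up position.
- extruder: Whole clay extruder; origin on the first bolt's axis at the plate's underside, axes as bolt_hole. Base plate 90 mm wide in x, 45 mm past the free hole in -y. Steel barrel, 76 mm in diameter, lies along x, its side 87 mm from the free hole in +y, its top 102 mm (end caps 111 mm) above the plate; crank T-bar 175 mm out in +x, up to 130 mm above the plate. Not to be pushed by the gripper.
- block: Wooden tool block, 200 mm long (x) x 60 mm (y) x 90 mm high, origin at the centre of its underside, with three upright 17 mm through holes at x = -65, 0 and 65 mm, y = 0. Drift, punch and bolt stand in these holes in any order. It is fixed.
- drift: Tapered steel drift standing tip down in the block, round about its own z axis, 0.22 kg, origin at the tip. From the tip up: taper from 4 to 14 mm diameter over 48 mm, parallel 14 mm shank up to 72 mm, dark collar 26 mm in diameter from 72 to 77 mm (its underside rests on the block), red round handle 18 mm in diameter up to 127 mm.
- drift_tip (a point): The drift's tip, the same point as its body origin.
- bolt: Galvanised hex bolt standing head up in the block, 0.085 kg. Origin at the end of its shank. From there up: 12 mm diameter shank, 45 mm long, with a 2 mm lead chamfer; round washer 28 mm in diameter, 2.5 mm thick; hex head 21 mm across, 13 mm high, top at 60.5 mm.
- bolt_seat (a point): Centre of the underside of the bolt's washer, 45 mm above the end of the shank.
- punch: Brass parallel punch with a black handle, the same outline as the drift but a blunt 14 mm point; stands in the block; leave it there.
- castle: Grey clay castle model 130 x 110 x 110 mm, a bystander, origin under its centre.
- tub: White plastic water tub, 100 mm in diameter and 100 mm high, bystander, origin under its centre.
- glaze: Glaze jar with blue cap, 70 mm in diameter, 110 mm high, bystander, origin under its centre.
- spanner: Open-ended spanner 200 mm long lying on the table, bystander.
- die: Aluminium extruder die, a ring 80 mm in diameter and 8 mm thick lying on the table, bystander.
- bowl: Blue glazed bowl, 96 mm in diameter, 45 mm high, bystander, origin under its centre.
- sole: Dark steel sole plate 150 x 400 x 6 mm fixed to the table, origin at the centre of its underside; y runs along it, from the foot under the extruder's free end (at y = -125 mm) to the foot under the first bolt (y = 125 mm).
- foot_a: One of two alike blue steel channel feet, 100 (x) x 110 (y) x 79 mm, welded on the sole plate, either of them under the free end; their tops carry the base plate. Origin at the centre of the underside. Each was drilled by hand to one side of its middle, so the hole cannot be placed from this pose.
- foot_b: One of two alike blue steel channel feet, 100 (x) x 110 (y) x 79 mm, welded on the sole plate, either of them under the free end; their tops carry the base plate. Origin at the centre of the underside. Each was drilled by hand to one side of its middle, so the hole cannot be placed from this pose.

How it is judged (in metres and radians):
On the way:
1. the drift is driven fully home through both holes: its collar within 6 mm of the base plate, upright, so that the parallel shank fills both (z of drift_tip in the frame of bolt_hole below -0.066 m and horizontal distance between drift_tip and bolt_hole below 0.006 m and angle between drift's own z axis and vertical below 0.12 rad), for 0.2 s.
At the end, for the whole second after the job is handed in: The bolt stands through both holes with the underside of its washer within 2 mm of the base plate, within 4 mm of the hole's centre and upright within 0.06 rad; the drift stands in one of the block's holes, collar down within 6 mm, upright within 0.12 rad; both are let go and at rest (z of bolt_seat in the frame of bolt_hole between -0.003 and 0.002 m and horizontal distance between bolt_seat and bolt_hole below 0.004 m and angle between bolt's own z axis and vertical below 0.06 rad and linear speed of each of bolt, drift below 0.02 m/s and z of drift_tip in the frame of block between 0.01 and 0.024 m and x of drift_tip in the frame of block between -0.08 and 0.08 m and y of drift_tip in the frame of block between -0.015 and 0.015 m and angle between drift's own z axis and vertical below 0.12 rad); the robot touches nothing.
It fails at once if the drift is forced: more than 60 N between it and the extruder or a foot (contact force between drift and extruder above 60 N or contact force between drift and foot_a above 60 N or contact force between drift and foot_b above 60 N).
It fails at once if the bolt is forced: more than 60 N between it and the extruder or a foot (contact force between bolt and extruder above 60 N or contact force between bolt and foot_a above 60 N or contact force between bolt and foot_b above 60 N).
It fails at once if the extruder is pushed by the gripper or the arm (over 8 N) (contact force between any of the fingers, the arm and extruder above 8 N).
It fails at once if the punch is moved more than 20 mm (distance of punch from where it was at the start of the episode above 0.02 m).
It fails at once if a bystander is moved more than 30 mm (distance of any of castle, tub, glaze, spanner, die, bowl from where it was at the start of the episode above 0.03 m).
It also fails if it takes over 72 s, if anything falls off the work surface, if the arm or the gripper's body presses on something with over 40 N, if the wrist force passes 120 N, or if a joint passes its speed limit or range.

### The arm

A 6-joint arm with a two-finger parallel gripper is mounted at the origin on the work surface. World frame = base frame: x ahead of the robot, y to its left, z up, the work surface at z = 0. Lengths are in m, angles in degrees, forces in N, time in s.
With the tool pointing down it reaches from about 0.325 to 0.925 m from the base axis. Payload 3.1 kg.
Tool frame: the origin (TCP) lies at the very end of the fingers, on their centre line; the grasp point (between the pads) lies 19 mm behind it; z points along the fingers, y is the line along which they close (so a half turn about z gives the same grasp; the last joint's range is limited). The gripper opens to 85 mm and grips with 20 to 120 N. Pads are 22 mm wide; open, the fingers measure 114 mm over their backs; the gripper's body (76 mm by 85 mm) begins 54 mm behind the grasp point. The pads swing forward as they close: fully open they stand 13 mm farther back than shut.
Start: joints at [65.707, 12.427, 92.441, -0, 75.132, -6.429], TCP at [0.192, 0.595, 0.231] pointing down, gripper open.
Joint ranges: [-157.48, 157.48], [-44.54, 120.13], [17.64, 146.25], [-64.5, 244.5], [7.68, 150.69], [-147.95, 147.95]. Speed limits (degrees/s): [159.86, 159.86, 180, 180, 180, 180].

### API

Orientations are given as a 3x3 rotation matrix whose columns are the frame's x, y, z axes.
In Python, from station import robot gives the robot as it stands.
- The arm moves only by the tool jog_arm, never from a script. Its arguments are lists of equal length, an entry for each row: "offset": the shift along the world's x, y, z in cm, a list of three; "rotation": the turn, a rotation vector about the world's x, y, z in degrees, a list of three. A call has exactly 10 rows; each row is the pose to reach, as a shift and turn from the pose commanded when the call began; what a row does not reach only later rows make up. A row lasts 1/12 s, in which the tool goes at most 41.7 mm and 7.16 degrees, less where a joint would pass 70% of its speed; a pose out of reach is approached as far as the arm can. A call with a gripper value outside its range is refused whole. "grip" is the closure in counts, from 0 (fully open) to 255 (shut), set as the call begins (left out, the last holds). The fingers move at their own pace and stop on an object; the grip force is fixed at half the most. Time passes only in rows, so rows that repeat a pose let the fingers close, or fill a call up. It gives the time, the measured TCP pose, the force, the opening and the grip force at its end, in the units of the state.
- robot.get_obs(): the state, without advancing time (a new reading comes with each control period).
- robot.capture(name): name is "scene" or "top" or "wrist"; returns a dict with "image" (400x640x3 uint8, red, green, blue), "depth" (400x640 float32, m along the optical axis (not along the pixel's ray), 0 where there is no reading), "camera_matrix" (3x3 intrinsics, pixels), "R" (3x3) and "t" (3): a world point X has camera coordinates R X + t; the wrist camera has in their place "T_tool_cam" (4x4, takes a point from camera to tool coordinates, whose origin is the TCP and whose axes are the flange's). Camera axes: x right, y down, z forward; pixel columns grow to the right and rows downward; lengths in m; the calibration is good to about 2 mm. A picture is of the moment at which its call begins: read the wrist's pose just before it.
- robot.finish_job(): hands the job in; it is judged then, once.
The state is a dict: "t": time; "joint_pos": joint angles; "joint_vel": joint speeds; "effort": joint torques, N m; "tool_pos": TCP position; "orientation": TCP orientation; "force": force on the tool from outside, world axes, zero at the start; "wrist_torque": the same for the moment, N m; "grip_width": finger opening in m; "grip_force": force on a finger pad.
Only numpy, scipy, OpenCV 4.12 (cv2) and the standard library are available. Lean on these libraries where they do the work, as an engineer would, in place of code of your own. Each camera call takes 0.05 s, during which the arm holds its last target. There are 200 camera calls.

## Working session

There is one attempt and no reset: what is moved stays moved. The work goes in short steps, Python scripts to look and compute and a tool call to move; the robot and the scene stay as the last step left them, time stands still between calls to the robot, and variables do not carry over. Pictures are saved under pics/ and viewed, at most 10 in all, crops included, and the job is handed in when it is done.

Besides the shell and the picture viewer there is one more tool, called after ">>>" as name(argument=value, ...), one argument or row to a line, values as JSON. jog_arm: Moves the arm, as the interface text tells. Its arguments: {"type":"object","properties":{"offset":{"type":"array"},"rotation":{"type":"array"},"grip":{"type":"number"}},"required":["offset","rotation"]}

```bash
mkdir -p pics; ls; cat > h.py <<'E'
import numpy as np, cv2
from station import robot
def save(c,n): cv2.imwrite(f'pics/{n}.png',c['image'][:,:,::-1])
def world(c,o=None):
    """per-pixel world points"""
    d=c['depth'];K=c['camera_matrix'];v,u=np.mgrid[:d.shape[0],:d.shape[1]]
    P=np.stack([(u-K[0,2])/K[0,0]*d,(v-K[1,2])/K[1,1]*d,d],-1)
    if 'R' in c: return (P-c['t'])@c['R']
    T=c['T_tool_cam'];P=P@T[:3,:3].T+T[:3,3]
    return P@np.array(o['orientation']).T+np.array(o['tool_pos'])
def ray(c,u,v,z,o=None):
    K=c['camera_matrix'];r=np.array([(u-K[0,2])/K[0,0],(v-K[1,2])/K[1,1],1.])
    if 'R' in c: C=-c['R'].T@c['t'];r=c['R'].T@r
    else:
        T=c['T_tool_cam'];R=np.array(o['orientation']);C=R@T[:3,3]+np.array(o['tool_pos']);r=R@T[:3,:3]@r
    return C+r*(z-C[2])/r[2]
E
python3 - <<'E'
from h import *
o=robot.get_obs();print(o)
a=robot.capture('top');b=robot.capture('scene');w=robot.capture('wrist')
np.save('top.npy',a,allow_pickle=True);np.save('scene.npy',b,allow_pickle=True)
im=np.vstack([a['image'],b['image']])
save(a,'top0');save(b,'scene0');save(w,'wrist0')
print(a['R'],a['t'],a['camera_matrix'],b['R'],b['t'],w['T_tool_cam'])
E
```

```text
pics
{'t': 0.0, 'joint_pos': array([ 6.57055723e+01,  1.24769824e+01,  9.25282874e+01, -2.58655750e-04,
        7.51322339e+01, -6.42745035e+00]), 'joint_vel': array([ 0.00024741, -0.0354355 ,  0.09428792,  0.08689092,  0.03521361,
       -0.00635466]), 'effort': array([ 1.88954223e-04, -3.96848452e+01, -3.03851330e+01, -4.63662764e-05,
        9.74582828e-03,  6.10262731e-06]), 'tool_pos': array([0.19138673, 0.59412139, 0.22996758]), 'orientation': array([[-9.51771619e-01,  3.06805831e-01, -9.83400199e-04],
       [ 3.06807293e-01,  9.51769138e-01, -2.18916012e-03],
       [ 2.64322871e-04, -2.38529482e-03, -9.99997120e-01]]), 'force': array([-0.23486086, -0.37382427, -0.7516336 ]), 'wrist_torque': array([-0.03873913, -0.00440374,  0.00063737]), 'grip_force': 0.0, 'grip_width': 0.08518561551485303}
[[-0.02026055 -0.99968295 -0.01495026]
 [-0.98886101  0.02224216 -0.14717061]
 [ 0.14745647  0.01180197 -0.98899813]] [0.02076188 0.51272674 1.44770725] [[438.28415568   0.         309.99622043]
 [  0.         438.28415568 201.83872121]
 [  0.           0.           1.        ]] [[ 0.83966302  0.54293608 -0.01365417]
 [ 0.31682255 -0.51008348 -0.79964887]
 [-0.44112299  0.66710963 -0.60031262]] [-0.45571057 -0.09171079  1.67991904] [[-3.71084170e-04 -9.47716473e-01 -3.19113381e-01  8.26585654e-02]
 [ 9.99999906e-01 -4.22922838e-04  9.31543680e-05  1.48252438e-03]
 [-2.23244266e-04 -3.19113316e-01  9.47716541e-01 -1.42989483e-01]
 [ 0.00000000e+00  0.00000000e+00  0.00000000e+00  1.00000000e+00]]
```

View pics/top0.png

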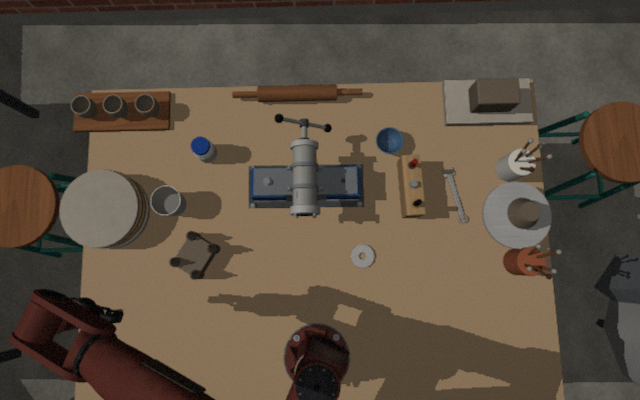

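View pics/scene0.png

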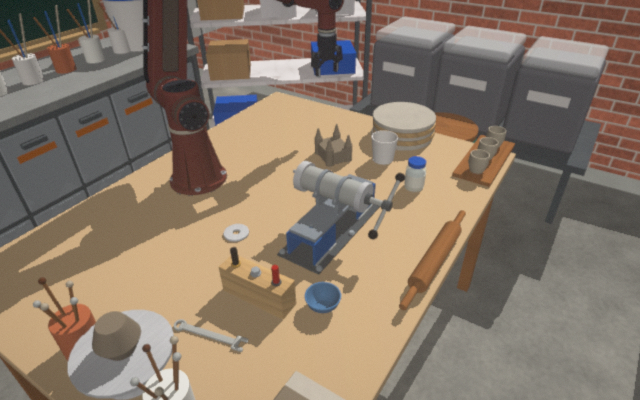

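The top view shows the block at around (411,185), with the red drift handle at (413,162), the bolt at (415,184) and the black punch at (417,203). The extruder plate spans (250–362, 165–207), with the first bolt at about (267,181) and the free end on the right.

```bash
python3 - <<'E'
from h import *
a=np.load('top.npy',allow_pickle=True).item();b=np.load('scene.npy',allow_pickle=True).item()
c1=cv2.resize(a['image'][140:230,240:440],None,fx=4,fy=4,interpolation=2)
c2=cv2.resize(b['image'][170:330,210:410],None,fx=3,fy=3,interpolation=2)[:,:800]
im=np.zeros((800,800,3),np.uint8)
cv2.imwrite('pics/c1.png',c1[:,:,::-1])
for n,c in(('top',a),('scene',b)):
    W=world(c);hsv=cv2.cvtColor(c['image'],cv2.COLOR_RGB2HSV)
    H,S,V=hsv[...,0],hsv[...,1],hsv[...,2]
    zone=(W[...,0]>.35)&(W[...,0]<.7)&(W[...,1]>-.45)&(W[...,1]<-.1)
    red=((H<6)|(H>174))&(S>150)&zone&(W[...,2]>.09)
    top=zone&(abs(W[...,2]-.09)<.006)&(c['depth']>0)
    for nm,m in(('red',red),('blocktop',top)):
        p=W[m];print(n,nm,m.sum(),p.mean(0).round(4),p.min(0).round(4),p.max(0).round(4))
        v,u=np.nonzero(m);print(u.mean(),v.mean())
    if n=='top':
        r=cv2.minAreaRect(W[top][:,:2].astype(np.float32)*1000);print(r)
    pl=(abs(W[...,2]-.095)<.006)&(W[...,0]>.35)&(W[...,0]<.7)&(W[...,1]>-.1)&(W[...,1]<.3)
    if n=='top':print('plate',pl.sum(),cv2.minAreaRect(W[pl][:,:2].astype(np.float32)*1000))
    for z0 in(.12,.14,.08): 
        m=zone&(W[...,2]>z0);print(z0,m.sum(),W[m].mean(0) if m.sum() else '')
E
```

```text
top red 39 [ 0.6188 -0.3248  0.1331] [ 0.6131 -0.3425  0.0936] [ 0.6279 -0.3164  0.1523]
413.35897435897436 162.48717948717947
top blocktop 1181 [ 0.5584 -0.283   0.091 ] [ 0.4573 -0.3616  0.0841] [ 0.6578 -0.1003  0.096 ]
398.8077900084674 183.89669771380187
((553.009521484375, -229.7472381591797), (200.13351440429688, 258.0251770019531), 2.342811107635498)
plate 1583 ((575.619140625, 52.43336486816406), (305.2854919433594, 98.4480972290039), 89.45808410644531)
0.12 70 [ 0.55615245 -0.32616224  0.14184483]
0.14 51 [ 0.55855973 -0.32758092  0.1456326 ]
0.08 1620 [ 0.56022697 -0.26796378  0.09466177]
scene red 95 [ 0.6258 -0.33    0.1264] [ 0.6161 -0.3352  0.0965] [ 0.6324 -0.319   0.1464]
275.0210526315789 273.53684210526313
scene blocktop 1581 [ 0.5686 -0.2837  0.0903] [ 0.4567 -0.3628  0.084 ] [ 0.66   -0.1002  0.096 ]
268.74446552814675 265.02403542061984
0.12 155 [ 0.5609936  -0.33057578  0.13650396]
0.14 76 [ 0.5640488  -0.3287194   0.14375376]
0.08 2138 [ 0.56932447 -0.28133514  0.09446456]
```

View pics/c1.png

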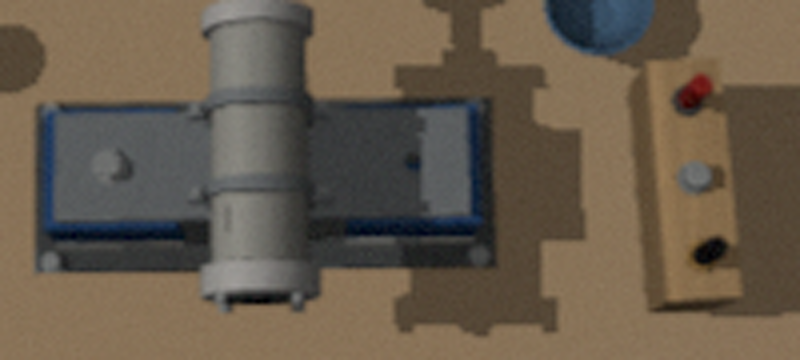

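```bash
python3 - <<'E'
from h import *
a=np.load('top.npy',allow_pickle=True).item();b=np.load('scene.npy',allow_pickle=True).item()
f=lambda u,v,z:ray(a,240+u/4,140+v/4,z).round(4)
print('hole',f(413,161,.095),'first',f(110,170,.095))
print('plate corners',[f(*p,.095) for p in((52,110),(470,108),(472,215),(52,222))])
print('block corners',[f(*p,.09) for p in((647,62),(722,60),(740,298),(658,308))])
print('bolt head',f(697,174,.105),'redtop',f(700,86,.14),'punchtop',f(714,246,.14))
W=world(a)
m=(abs(W[...,2]-.09)<.004)&(W[...,1]<-.27)&(W[...,1]>-.4)&(W[...,0]>.4)&(W[...,0]<.7)
r=cv2.minAreaRect(W[m][:,:2].astype(np.float32)*1000);print(r)
E
```

```text
hole [ 0.5737 -0.1014  0.095 ] first [0.5719 0.1474 0.095 ]
plate corners [array([0.6235, 0.1951, 0.095 ]), array([ 0.617 , -0.1496,  0.095 ]), array([ 0.5277, -0.148 ,  0.095 ]), array([0.5297, 0.1952, 0.095 ])]
block corners [array([ 0.6536, -0.2978,  0.09  ]), array([ 0.6538, -0.3597,  0.09  ]), array([ 0.4554, -0.3629,  0.09  ]), array([ 0.4487, -0.2962,  0.09  ])]
bolt head [ 0.5556 -0.3304  0.105 ] redtop [ 0.6203 -0.3287  0.14  ] punchtop [ 0.4913 -0.3325  0.14  ]
((557.0565795898438, -327.81219482421875), (200.11724853515625, 61.7894287109375), 2.1377358436584473)
```

>>> jog_arm(
  offset=[
    [1.9,-3.6,0.6],
    [3.8,-7.2,1.2],
    [5.7,-10.8,1.8],
    [7.6,-14.4,2.4],
    [9.5,-18,3],
    [11.4,-21.6,3.6],
    [13.3,-25.2,4.2],
    [15.2,-28.8,4.8],
    [17.1,-32.4,5.4],
    [19,-36,6],
  ],
  rotation=[
    [0,0,-3.5],
    [0,0,-7],
    [0,0,-10.5],
    [0,0,-14],
    [0,0,-17.5],
    [0,0,-21],
    [0,0,-24.5],
    [0,0,-28],
    [0,0,-31.5],
    [0,0,-35],
  ],
  grip=0,
)

```text
t: 0.98
tool_pos: [0.3819, 0.233, 0.2914]
orientation: [[-0.602, 0.799, 0.0], [0.799, 0.602, 0.0], [-0.0, 0.0, -1.0]]
force: [1.4, 0.3, 0.0]
grip_width: 0.0852
grip_force: 0.0
```

>>> jog_arm(
  offset=[
    [1.9,-3.65,0],
    [3.8,-7.3,0],
    [5.7,-10.95,0],
    [7.6,-14.6,0],
    [9.5,-18.25,0],
    [11.4,-21.9,0],
    [13.3,-25.5,0],
    [15.2,-29.2,0],
    [17.1,-32.8,0],
    [19,-36.5,0],
  ],
  rotation=[
    [0,0,-3.6],
    [0,0,-7.2],
    [0,0,-10.8],
    [0,0,-14.4],
    [0,0,-18],
    [0,0,-21.6],
    [0,0,-25.2],
    [0,0,-28.8],
    [0,0,-32.4],
    [0,0,-36],
  ],
)

```text
t: 1.82
tool_pos: [0.572, -0.132, 0.2909]
orientation: [[-0.016, 1.0, -0.0], [1.0, 0.016, 0.0], [0.0, -0.0, -1.0]]
force: [0.7, 0.1, 0.2]
grip_width: 0.0857
grip_force: 0.0
```

```bash
python3 - <<'E'
from h import *
o=robot.get_obs();print(o['tool_pos'],o['orientation'],o['t'],o['joint_pos'].round(1))
w=robot.capture('wrist');save(w,'w1');np.save('w1.npy',dict(w=w,o=o),allow_pickle=True);print(w['camera_matrix'])
E
```

```text
[ 0.57203355 -0.1320179   0.29085096] [[-1.62978025e-02  9.99867074e-01 -4.65609910e-04]
 [ 9.99867066e-01  1.62980237e-02  4.75122068e-04]
 [ 4.82647433e-04 -4.57804569e-04 -9.99999779e-01]] 1.8167 [-19.9   5.4  94.    0.   80.6 -20.8]
[[281.12594935   0.         318.70384805]
 [  0.         281.12594935 202.86156901]
 [  0.           0.           1.        ]]
```

View pics/w1.png

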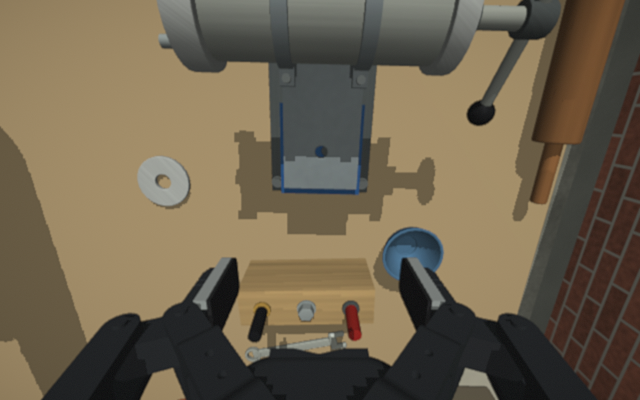

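The wrist view shows the free hole at (321,152), showing blue inside. The drift handle runs from about (351,306) to (356,336), with the bolt head at (306,311) and the punch at left. I'll refine these.

```bash
python3 - <<'E'
from h import *
d=np.load('w1.npy',allow_pickle=True).item();w,o=d['w'],d['o']
hsv=cv2.cvtColor(w['image'],cv2.COLOR_RGB2HSV);H,S,V=[hsv[...,i].astype(int) for i in range(3)]
red=((H<6)|(H>174))&(S>150);red[:,:340]=0;red[:,370:]=0;red[:290]=0
v,u=np.nonzero(red);print('red',len(v),u.min(),u.max(),v.min(),v.max())
W=world(w,o)
print('red 3d',np.median(W[red],0),W[red].min(0),W[red].max(0))
for vv in range(300,342,5):
  x=u[v==vv]
  if len(x):print(vv,x.min(),x.max(),W[vv,int(x.mean())].round(4))
# hole
g=cv2.cvtColor(w['image'],cv2.COLOR_RGB2GRAY)
print(g[144:161,312:331])
sub=w['image'][146:159,315:328];print('blueness');print(sub[...,2].astype(int)-sub[...,0])
cv2.imwrite('pics/hole.png',cv2.resize(w['image'][130:200,280:370],None,fx=8,fy=8,interpolation=0)[:,:,::-1])
print('hole',ray(w,321,152,.095,o))
E
```

```text
red 374 346 360 305 339
red 3d [ 0.62009283 -0.31701956  0.13172175] [ 0.5707862  -0.33169624  0.09729179] [ 0.62825766 -0.04833871  0.4338769 ]
305 350 351 [ 0.6197 -0.3151  0.0981]
310 346 356 [ 0.6201 -0.3156  0.1081]
315 346 356 [ 0.619  -0.3155  0.1182]
320 347 357 [ 0.6192 -0.3149  0.1285]
325 348 358 [ 0.6195 -0.3149  0.1376]
330 348 359 [ 0.6186 -0.3158  0.1454]
335 349 360 [ 0.6205 -0.3246  0.1446]
[[ 79  79  79  80  79  79  78  77  78  78  77  78  78  79  79  79  79  79
   78]
 [ 80  80  79  79  79  78  74  70  68  68  68  71  75  78  79  80  79  78
   79]
 [ 79  79  79  78  75  68  63  58  54  54  52  57  65  72  78  79  79  79
   80]
 [ 79  79  78  75  66  57  53  48  45  46  46  48  54  63  70  77  80  80
   79]
 [ 79  78  77  68  57  50  48  47  46  44  48  48  50  54  62  72  78  79
   79]
 [ 79  79  74  62  51  47  48  47  46  46  49  49  50  50  55  69  77  78
   80]
 [ 79  79  72  58  49  48  48  46  46  47  50  51  49  50  52  65  76  79
   79]
 [ 79  77  70  56  47  47  47  47  46  46  51  50  50  49  52  63  75  78
   80]
 [ 79  77  70  56  49  46  48  47  48  45
[... 587 characters left out ...]
 119 118 119
  119]
 [120 121 121 120 120 120 120 121 120 121 121 120 120 120 119 119 118 118
  118]]
blueness
[[ 4  5 10 16 24 31 31 24 11  5  4  5  4]
 [ 6 15 26 36 45 49 43 25 10  4  3  4  4]
 [11 29 42 48 51 49 36 15  3  1  2  3  4]
 [19 39 50 51 51 46 25  8  1  1  2  3  4]
 [27 47 50 51 51 44 20  4  1  1  2  2  4]
 [31 48 51 50 51 43 23  5  0  1  2  2  4]
 [27 46 52 50 50 44 28  7  1  1  1  4  3]
 [21 41 50 51 47 45 37 18  4  1  1  3  4]
 [11 30 46 49 44 47 46 33 15  5  3  2  3]
 [ 5 14 31 44 42 47 51 43 29 13  5  3  5]
 [ 5  6 11 21 29 36 42 35 25 10  5  4  5]
 [ 7  6  6  7  9 11 14 12  9  7  7  6  7]
 [ 9  8  8  6  6  6  6  6  6  7  8  8  8]]
hole [ 0.5741008  -0.09788727  0.095     ]
```

View pics/hole.png

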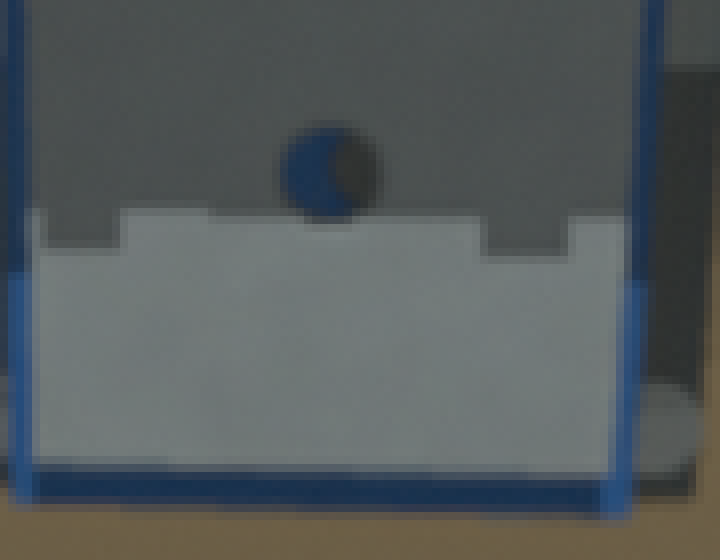

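Blue foot top shows on the left (-x) of the plate hole, so the foot hole is towards +x by about 7.5 mm. Next I'll go to the drift.

>>> jog_arm(
  offset=[
    [0.8,-3.5,-1.5],
    [1.6,-7,-3],
    [2.4,-10.5,-4.5],
    [3.2,-14,-6],
    [4.0,-17.5,-7.5],
    [4.75,-19.4,-9],
    [4.75,-19.4,-11],
    [4.75,-19.4,-14],
    [4.75,-19.4,-17],
    [4.75,-19.4,-18.9],
  ],
  rotation=[
    [0,0,0],
    [0,0,0],
    [0,0,0],
    [0,0,0],
    [0,0,0],
    [0,0,0],
    [0,0,0],
    [0,0,0],
    [0,0,0],
    [0,0,0],
  ],
  grip=110,
)

```text
t: 2.7
tool_pos: [0.6171, -0.3229, 0.098]
orientation: [[-0.02, 1.0, -0.005], [1.0, 0.02, 0.003], [0.003, -0.005, -1.0]]
force: [-0.9, 0.2, -1.1]
grip_width: 0.0488
grip_force: 0.0
```

```bash
python3 - <<'E'
from h import *
o=robot.get_obs();print(o['tool_pos'],o['force'],o['grip_width'])
w=robot.capture('wrist');save(w,'w2')
E
```

```text
[ 0.61714892 -0.32292805  0.09797724] [-0.91476681  0.15687766 -1.07707264] 0.04881877878751453
```

View pics/w2.png

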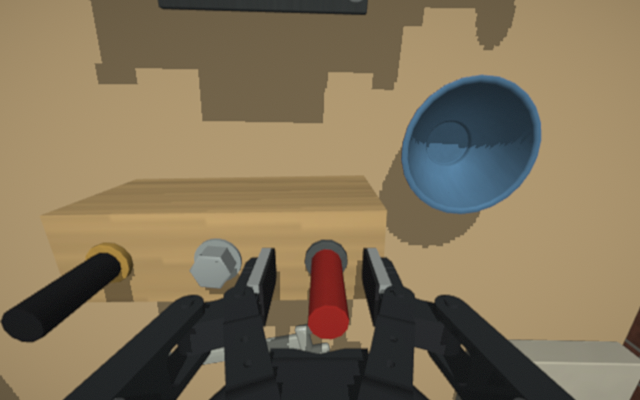

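The drift stands between the pads at (327,290), with the punch and bolt clear. I'll close, then lift and carry it.

>>> jog_arm(
  offset=[
    [0,0,0.2],
    [0,0,0.2],
    [0,0,0.2],
    [0,0,0.2],
    [0,0,0.2],
    [0,0,0.2],
    [0,0,0.2],
    [0,0,0.2],
    [0,0,0.2],
    [0,0,0.2],
  ],
  rotation=[
    [0,0,0],
    [0,0,0],
    [0,0,0],
    [0,0,0],
    [0,0,0],
    [0,0,0],
    [0,0,0],
    [0,0,0],
    [0,0,0],
    [0,0,0],
  ],
  grip=255,
)

```text
t: 3.58
tool_pos: [0.6205, -0.3248, 0.1066]
orientation: [[-0.02, 1.0, 0.003], [1.0, 0.02, -0.002], [-0.002, 0.003, -1.0]]
force: [-0.1, 0.3, 6.1]
grip_width: 0.0165
grip_force: 58.7
```

>>> jog_arm(
  offset=[
    [0,0,2],
    [0,0,5.5],
    [0,0,9],
    [0,0.5,11],
    [-0.7,4.3,11],
    [-1.4,8.1,11],
    [-2.2,12,11],
    [-3,16,11],
    [-3.7,20,11],
    [-4.15,22.4,10.8],
  ],
  rotation=[
    [0,0,0],
    [0,0,0],
    [0,0,0],
    [0,0,0],
    [0,0,0],
    [0,0,0],
    [0,0,0],
    [0,0,0],
    [0,0,0],
    [0,0,0],
  ],
)

```text
t: 4.42
tool_pos: [0.5758, -0.0961, 0.2113]
orientation: [[-0.021, 1.0, -0.002], [1.0, 0.021, 0.003], [0.003, -0.002, -1.0]]
force: [-0.3, 0.1, -2.5]
grip_width: 0.0164
grip_force: 60.0
```

>>> jog_arm(
  offset=[
    [0,0,0],
    [0,0,0],
    [0,0,0],
    [0,0,0],
    [0,0,0],
    [0,0,0],
    [0,0,0],
    [0,0,0],
    [0,0,0],
    [0,0,0],
  ],
  rotation=[
    [0,0,0],
    [0,0,0],
    [0,0,0],
    [0,0,0],
    [0,0,0],
    [0,0,0],
    [0,0,0],
    [0,0,0],
    [0,0,0],
    [0,0,0],
  ],
)

```text
t: 5.25
tool_pos: [0.5777, -0.1003, 0.2123]
orientation: [[-0.02, 1.0, -0.0], [1.0, 0.02, 0.0], [0.0, -0.0, -1.0]]
force: [0.8, 0.3, -0.4]
grip_width: 0.0165
grip_force: 60.0
```

```bash
python3 - <<'E'
from h import *
o=robot.get_obs();print(o['tool_pos'],o['force'],o['grip_width'],o['orientation'])
w=robot.capture('wrist');save(w,'w3');s=robot.capture('scene')
np.save('w3.npy',dict(w=w,o=o,s=s),allow_pickle=True)
a=w['image'][100:400,140:500];cv2.imwrite('pics/w3c.png',cv2.resize(a,None,fx=2,fy=2,interpolation=2)[:,:,::-1])
E
```

```text
[ 0.57773771 -0.10031526  0.21227513] [ 0.8429879   0.33364462 -0.44546537] 0.016542063927194338 [[-1.95208165e-02  9.99809451e-01 -1.68983249e-05]
 [ 9.99809450e-01  1.95208168e-02  2.16004911e-05]
 [ 2.19262443e-05 -1.64734457e-05 -1.00000000e+00]]
```

View pics/w3c.png

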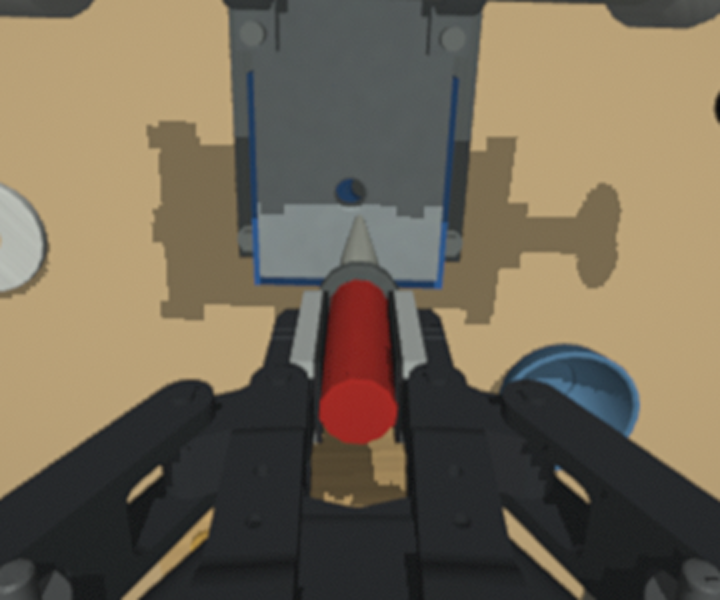

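The tip is at crop (360,217), i.e. (320,208.5) in the full image, and the hole is at crop (350,190), i.e. (315,195).

```bash
python3 - <<'E'
from h import *
d=np.load('w3.npy',allow_pickle=True).item();w,o=d['w'],d['o'];W=world(w,o)
for v in range(204,250,3): print(v,W[v,320].round(4),end=' ')
print()
hsv=cv2.cvtColor(w['image'],cv2.COLOR_RGB2HSV).astype(int);g=cv2.cvtColor(w['image'],cv2.COLOR_RGB2GRAY)
print(g[186:206,304:327]);print((w['image'].astype(int)[...,2]-w['image'][...,0])[186:206,304:327])
print(g[203:214,312:329])
print(cv2.cvtColor(w['image'],cv2.COLOR_RGB2GRAY)[212:232:3,300:340])
for z in(.124,.126,.128): print(ray(w,320,208.2,z,o))
print(ray(w,315,195,.095,o))
E
```

```text
204 [ 0.5791 -0.1054  0.0949] 207 [ 0.5788 -0.0981  0.1244] 210 [ 0.5787 -0.0967  0.1359] 213 [ 0.5787 -0.0956  0.1458] 216 [ 0.5786 -0.0949  0.1541] 219 [ 0.5786 -0.0941  0.1623] 222 [ 0.5785 -0.0933  0.17  ] 225 [ 0.5785 -0.0927  0.1767] 228 [ 0.5785 -0.0932  0.1807] 231 [ 0.5783 -0.087   0.1993] 234 [ 0.5783 -0.088   0.2014] 237 [ 0.5783 -0.0901  0.2014] 240 [ 0.5783 -0.0909  0.2037] 243 [ 0.5783 -0.0913  0.2069] 246 [ 0.5783 -0.0913  0.2106] 249 [ 0.5783 -0.0912  0.2144] 
[[ 90  89  90  89  90  90  89  89  89  89  88  89  90  90  90  90  89  89
   89  89  89  89  89]
 [ 89  90  90  89  89  89  88  89  89  89  88  88  88  90  90  89  90  89
   89  89  90  91  89]
 [ 89  89  90  89  89  89  89  88  84  82  81  81  81  85  88  90  91  89
   88  89  89  90  89]
 [ 89  89  89  89  89  87  84  78  72  69  67  65  67  71  76  82  87  90
   89  90  89  89  89]
 [ 90  89  89  88  89  83  74  65  60  58  55  52  55  59  63  69  80  86
   89  89  89  89  89]
 [ 89  89  89  88  82  73  63  57  53  53  51  51  53  57  57  60  67  79
   86  89  90  90  89]
 [ 89  90  89  85  74  62  56  54  52
[... 4166 characters left out ...]
134 134 134 135 134 134 133
  133 134 135 136]
 [133 133 134 133 133 133 131 132 132 132 132 122 105 109 116 122 127 132
  131 130 130 131 131 128 123 116 113 125 133 134 133 133 135 133 134 134
  134 134 134 134]
 [132 133 133 133 132 132 132 131 133 132 121 104 104 115 121 125 130 133
  134 133 132 132 132 129 125 120 112 110 124 133 134 134 134 133 134 134
  133 133 132 133]
 [131 132 131 131 131 132 132 132 132 127 102  97 109 115 111 107 106 110
  110 109 108 109 112 112 110 111 110 104 103 123 134 135 133 133 133 133
  133 134 132 132]]
[ 0.57882572 -0.09932426  0.124     ]
[ 0.57880268 -0.09860864  0.126     ]
[ 0.57877964 -0.09789302  0.128     ]
[ 0.57404227 -0.09623109  0.095     ]
```

>>> jog_arm(
  offset=[
    [-0.1,0.3,0],
    [-0.1,0.3,-0.5],
    [-0.1,0.3,-1.0],
    [-0.1,0.3,-1.5],
    [-0.1,0.3,-2.0],
    [-0.1,0.3,-2.4],
    [-0.1,0.3,-2.4],
    [-0.1,0.3,-2.4],
    [-0.1,0.3,-2.4],
    [-0.1,0.3,-2.4],
  ],
  rotation=[
    [0,0,0],
    [0,0,0],
    [0,0,0],
    [0,0,0],
    [0,0,0],
    [0,0,0],
    [0,0,0],
    [0,0,0],
    [0,0,0],
    [0,0,0],
  ],
)

```text
t: 6.18
tool_pos: [0.577, -0.0973, 0.1887]
orientation: [[-0.02, 1.0, 0.001], [1.0, 0.02, -0.0], [-0.0, 0.001, -1.0]]
force: [-0.7, -0.5, -2.4]
grip_width: 0.0168
grip_force: 60.0
```

```bash
python3 - <<'E'
from h import *
o=robot.get_obs();print(o['tool_pos'],o['force'],o['grip_width'])
w=robot.capture('wrist');W=world(w,o)
np.save('w4.npy',dict(w=w,o=o),allow_pickle=True)
a=w['image'][175:250,275:365];cv2.imwrite('pics/w4c.png',cv2.resize(a,None,fx=8,fy=8,interpolation=0)[:,:,::-1])
for v in range(200,250,3): print(v,W[v,319].round(4),end=' ')
E
```

```text
[ 0.57704439 -0.09727391  0.1887312 ] [-0.72335114 -0.52239124 -2.4098094 ] 0.016786038627254047
200 [ 0.5772 -0.0908  0.0942] 203 [ 0.578  -0.1233  0.0064] 206 [ 0.5781 -0.1278  0.0046] 209 [ 0.5773 -0.0938  0.1094] 212 [ 0.5772 -0.0929  0.1192] 215 [ 0.5772 -0.0919  0.1284] 218 [ 0.5772 -0.0918  0.1349] 221 [ 0.5772 -0.0908  0.1432] 224 [ 0.5771 -0.0897  0.1515] 227 [ 0.5771 -0.09    0.1559] 230 [ 0.577  -0.0847  0.1727] 233 [ 0.577  -0.0846  0.1774] 236 [ 0.577  -0.0863  0.1779] 239 [ 0.5771 -0.0886  0.1774] 242 [ 0.577  -0.0884  0.1817] 245 [ 0.577  -0.088   0.1864] 248 [ 0.577  -0.0883  0.1894]
```

View pics/w4c.png

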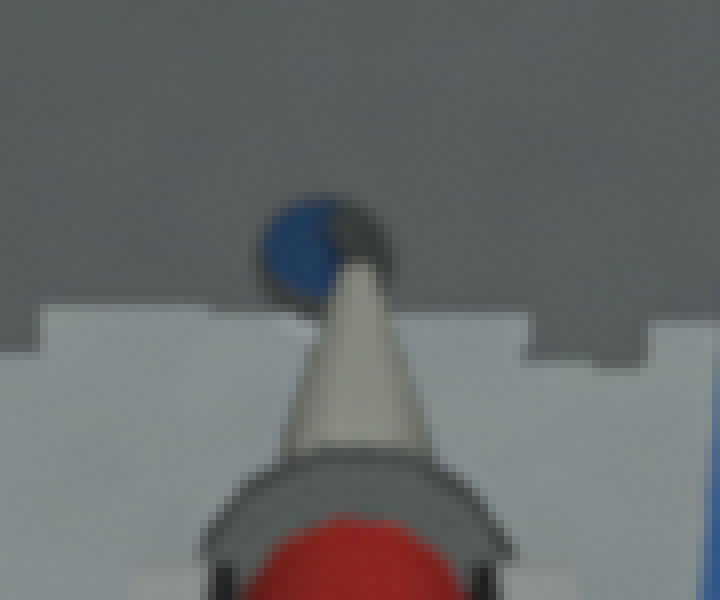

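The tip lies centred over the lens-shaped overlap (crop 332–388, tip at 360). I'll descend straight to first contact.

>>> jog_arm(
  offset=[
    [0,0,-0.3],
    [0,0,-0.6],
    [0,0,-0.9],
    [0,0,-1.2],
    [0,0,-1.4],
    [0,0,-1.6],
    [0,0,-1.8],
    [0,0,-2.0],
    [0,0,-2.1],
    [0,0,-2.2],
  ],
  rotation=[
    [0,0,0],
    [0,0,0],
    [0,0,0],
    [0,0,0],
    [0,0,0],
    [0,0,0],
    [0,0,0],
    [0,0,0],
    [0,0,0],
    [0,0,0],
  ],
)

```text
t: 7.07
tool_pos: [0.5767, -0.0971, 0.1662]
orientation: [[-0.02, 1.0, -0.0], [1.0, 0.02, 0.0], [0.0, -0.0, -1.0]]
force: [0.4, -0.3, -1.6]
grip_width: 0.0162
grip_force: 60.0
```

>>> jog_arm(
  offset=[
    [0,0,-0.1],
    [0,0,-0.2],
    [0,0,-0.3],
    [0.01,0,-0.4],
    [0.02,0,-0.5],
    [0.02,0,-0.6],
    [0.03,0,-0.7],
    [0.04,0,-0.8],
    [0.04,0,-0.9],
    [0.05,0,-1.0],
  ],
  rotation=[
    [0,0,0],
    [0,0,0],
    [0,0,0],
    [0,0,0],
    [0,0,0],
    [0,0,0],
    [0,0,0],
    [0,0,0],
    [0,0,0],
    [0,0,0],
  ],
)

```text
t: 7.9
tool_pos: [0.5772, -0.0975, 0.1573]
orientation: [[-0.02, 1.0, -0.0], [1.0, 0.02, -0.001], [-0.001, -0.0, -1.0]]
force: [-4.2, -0.1, 6.5]
grip_width: 0.0168
grip_force: 60.8
```

>>> jog_arm(
  offset=[
    [0.02,0,-0.05],
    [0.04,0,-0.1],
    [0.06,0,-0.15],
    [0.07,0,-0.2],
    [0.08,0,-0.25],
    [0.09,0,-0.3],
    [0.1,0,-0.35],
    [0.1,0,-0.4],
    [0.1,0,-0.4],
    [0.1,0,-0.4],
  ],
  rotation=[
    [0,0,0],
    [0,0,0],
    [0,0,0],
    [0,0,0],
    [0,0,0],
    [0,0,0],
    [0,0,0],
    [0,0,0],
    [0,0,0],
    [0,0,0],
  ],
)

```text
t: 8.73
tool_pos: [0.5777, -0.0976, 0.1535]
orientation: [[-0.02, 1.0, -0.001], [1.0, 0.02, -0.001], [-0.001, -0.001, -1.0]]
force: [-4.0, -0.4, 5.8]
grip_width: 0.0168
grip_force: 60.8
```

```bash
python3 - <<'E'
from h import *
o=robot.get_obs();print(o['tool_pos'],o['force'],o['wrist_torque'])
w=robot.capture('wrist');W=world(w,o)
np.save('w5.npy',dict(w=w,o=o),allow_pickle=True)
hs=cv2.cvtColor(w['image'],cv2.COLOR_RGB2HSV).astype(int)
red=((hs[...,0]<6)|(hs[...,0]>174))&(hs[...,1]>150)
red[:,:290]=0;red[:,360:]=0
for v in range(200,320,6):
    x=np.nonzero(red[v])[0]
    print(v,W[v,319].round(4),(x.min(),x.max()) if len(x) else '')
E
```

```text
[ 0.5777333  -0.09760588  0.15351443] [-4.02461857 -0.40683462  5.78632654] [-0.16334949  1.04594743  0.00402212]
200 [ 0.5775 -0.0794  0.0951] 
206 [ 0.5776 -0.084   0.0956] 
212 [ 0.5777 -0.089   0.0954] 
218 [ 0.5777 -0.0917  0.101 ] 
224 [ 0.5777 -0.0908  0.1145] 
230 [ 0.5776 -0.0848  0.1381] 
236 [ 0.5777 -0.0869  0.1422] 
242 [ 0.5777 -0.0889  0.1463] (np.int64(312), np.int64(325))
248 [ 0.5777 -0.0891  0.1533] (np.int64(306), np.int64(331))
254 [ 0.5777 -0.0883  0.1618] (np.int64(305), np.int64(333))
260 [ 0.5777 -0.089   0.1668] (np.int64(304), np.int64(333))
266 [ 0.5777 -0.0885  0.1735] (np.int64(304), np.int64(334))
272 [ 0.5777 -0.0889  0.1783] (np.int64(303), np.int64(334))
278 [ 0.5777 -0.0891  0.183 ] (np.int64(302), np.int64(335))
284 [ 0.5777 -0.0883  0.189 ] (np.int64(302), np.int64(335))
290 [ 0.5778 -0.0896  0.1915] (np.int64(301), np.int64(336))
296 [ 0.5778 -0.0924  0.1919] (np.int64(301), np.int64(336))
302 [ 0.5779 -0.0949  0.1928] (np.int64(300), np.int64(338))
308 [ 0.5779 -0.0983  0.1926] (np.int64(300), np.int64(337))
314 [ 0.578  -0.1014  0.1927] (np.int64(303), np.int64(333))
```

>>> jog_arm(
  offset=[
    [0.03,0,-0.05],
    [0.06,0,-0.15],
    [0.08,0,-0.25],
    [0.1,0,-0.35],
    [0.11,0,-0.45],
    [0.12,0,-0.55],
    [0.13,0,-0.65],
    [0.14,0,-0.75],
    [0.15,0,-0.8],
    [0.15,0,-0.8],
  ],
  rotation=[
    [0,0,0],
    [0,0,0],
    [0,0,0],
    [0,0,0],
    [0,0,0],
    [0,0,0],
    [0,0,0],
    [0,0,0],
    [0,0,0],
    [0,0,0],
  ],
)

```text
t: 9.62
tool_pos: [0.5788, -0.0977, 0.1452]
orientation: [[-0.02, 1.0, -0.003], [1.0, 0.02, -0.001], [-0.001, -0.003, -1.0]]
force: [-6.0, -1.2, 5.4]
grip_width: 0.0166
grip_force: 60.8
```

>>> jog_arm(
  offset=[
    [0.02,0,-0.1],
    [0.04,0,-0.2],
    [0.06,0,-0.3],
    [0.07,0,-0.4],
    [0.08,0,-0.5],
    [0.09,0,-0.6],
    [0.1,0,-0.7],
    [0.11,0,-0.8],
    [0.12,0,-0.9],
    [0.12,0,-0.95],
  ],
  rotation=[
    [0,0,0],
    [0,0,0],
    [0,0,0],
    [0,0,0],
    [0,0,0],
    [0,0,0],
    [0,0,0],
    [0,0,0],
    [0,0,0],
    [0,0,0],
  ],
)

```text
t: 10.45
tool_pos: [0.5798, -0.0977, 0.1356]
orientation: [[-0.02, 1.0, -0.003], [1.0, 0.02, -0.001], [-0.001, -0.003, -1.0]]
force: [-6.0, -0.6, 6.1]
grip_width: 0.0167
grip_force: 60.8
```

>>> jog_arm(
  offset=[
    [0.02,0,-0.1],
    [0.04,0,-0.2],
    [0.06,0,-0.3],
    [0.07,0,-0.4],
    [0.08,0,-0.5],
    [0.09,0,-0.6],
    [0.1,0,-0.7],
    [0.1,0,-0.8],
    [0.1,0,-0.9],
    [0.1,0,-0.95],
  ],
  rotation=[
    [0,0,0],
    [0,0,0],
    [0,0,0],
    [0,0,0],
    [0,0,0],
    [0,0,0],
    [0,0,0],
    [0,0,0],
    [0,0,0],
    [0,0,0],
  ],
)

```text
t: 11.28
tool_pos: [0.5808, -0.0977, 0.1258]
orientation: [[-0.02, 1.0, -0.003], [1.0, 0.02, -0.001], [-0.001, -0.003, -1.0]]
force: [-6.5, -1.5, 4.7]
grip_width: 0.0166
grip_force: 60.8
```

>>> jog_arm(
  offset=[
    [0.01,0,-0.1],
    [0.02,0,-0.2],
    [0.02,0,-0.3],
    [0.02,0,-0.4],
    [0.02,0,-0.5],
    [0.02,0,-0.6],
    [0.02,0,-0.7],
    [0.02,0,-0.8],
    [0.02,0,-0.9],
    [0.02,0,-1.0],
  ],
  rotation=[
    [0,0,0],
    [0,0,0],
    [0,0,0],
    [0,0,0],
    [0,0,0],
    [0,0,0],
    [0,0,0],
    [0,0,0],
    [0,0,0],
    [0,0,0],
  ],
)

```text
t: 12.12
tool_pos: [0.581, -0.0977, 0.1158]
orientation: [[-0.02, 1.0, -0.003], [1.0, 0.02, -0.001], [-0.001, -0.003, -1.0]]
force: [-5.4, -1.5, 5.8]
grip_width: 0.0166
grip_force: 60.7
```

```bash
python3 - <<'E'
from h import *
o=robot.get_obs();print(o['tool_pos'],o['force'],o['wrist_torque'])
w=robot.capture('wrist');W=world(w,o)
for v in range(200,330,6): print(v,W[v,319].round(4),w['image'][v,319])
E
```

```text
[ 0.58104725 -0.09771239  0.11577886] [-5.44895062 -1.52563762  5.82819788] [-0.27352746  1.03027884 -0.00270714]
200 [ 0.5806 -0.0674  0.0946] [93 99 99]
206 [ 0.5806 -0.0711  0.0953] [93 99 99]
212 [ 0.5807 -0.0746  0.0964] [92 99 99]
218 [ 0.5808 -0.0791  0.0949] [93 99 99]
224 [ 0.5809 -0.083   0.0955] [92 99 99]
230 [ 0.5809 -0.0848  0.1005] [80 84 85]
236 [ 0.581  -0.0868  0.1049] [60 64 63]
242 [ 0.581  -0.0891  0.1084] [128  34  29]
248 [ 0.581 -0.089  0.116] [148  40  35]
254 [ 0.581  -0.0887  0.1235] [148  39  34]
260 [ 0.5811 -0.0889  0.1294] [147  37  31]
266 [ 0.5811 -0.0897  0.134 ] [150  41  34]
272 [ 0.5811 -0.0889  0.1408] [151  43  36]
278 [ 0.5811 -0.0891  0.1455] [149  41  34]
284 [ 0.5811 -0.0884  0.1512] [149  41  36]
290 [ 0.5811 -0.0892  0.1544] [177  46  41]
296 [ 0.5812 -0.0919  0.1551] [174  46  40]
302 [ 0.5812 -0.0951  0.1549] [173  45  40]
308 [ 0.5813 -0.0987  0.1545] [171  44  40]
314 [ 0.5814 -0.1014  0.1551] [169  43  39]
320 [ 0.5814 -0.1054  0.1544] [167  44  37]
326 [ 0.584  -0.2487  0.0007] [131 115  85]
```

>>> jog_arm(
  offset=[
    [0,0,-0.1],
    [0,0,-0.2],
    [0,0,-0.3],
    [0,0,-0.35],
    [0,0,-0.35],
    [0,0,-0.35],
    [0,0,-0.35],
    [0,0,-0.35],
    [0,0,-0.35],
    [0,0,-0.35],
  ],
  rotation=[
    [0,0,0],
    [0,0,0],
    [0,0,0],
    [0,0,0],
    [0,0,0],
    [0,0,0],
    [0,0,0],
    [0,0,0],
    [0,0,0],
    [0,0,0],
  ],
)

```text
t: 13.0
tool_pos: [0.581, -0.0977, 0.112]
orientation: [[-0.02, 1.0, -0.003], [1.0, 0.02, -0.001], [-0.001, -0.003, -1.0]]
force: [-4.4, -2.1, 4.5]
grip_width: 0.0168
grip_force: 60.6
```

>>> jog_arm(
  offset=[
    [-0.03,0,0.3],
    [-0.05,0,0.8],
    [-0.05,0,1.8],
    [-0.05,0,3.3],
    [-0.05,0,5],
    [-0.05,0,7],
    [-0.05,0,9],
    [-0.05,0,10.5],
    [-0.05,0,10.5],
    [-0.05,0,10.5],
  ],
  rotation=[
    [0,0,0],
    [0,0,0],
    [0,0,0],
    [0,0,0],
    [0,0,0],
    [0,0,0],
    [0,0,0],
    [0,0,0],
    [0,0,0],
    [0,0,0],
  ],
)

```text
t: 13.83
tool_pos: [0.583, -0.0969, 0.2192]
orientation: [[-0.02, 1.0, 0.004], [1.0, 0.02, -0.0], [-0.0, 0.004, -1.0]]
force: [0.3, 0.1, -2.3]
grip_width: 0.0164
grip_force: 60.0
```

```bash
python3 - <<'E'
from h import *
o=robot.get_obs();print(o['tool_pos'],o['force'],o['wrist_torque'])
w=robot.capture('wrist');W=world(w,o)
np.save('w6.npy',dict(w=w,o=o),allow_pickle=True)
a=w['image'][175:350,260:400];cv2.imwrite('pics/w6c.png',cv2.resize(a,(560,600),interpolation=2)[:,:600,::-1])
a=w['image'][170:245,275:365];cv2.imwrite('pics/w6c.png',cv2.resize(a,None,fx=8,fy=8,interpolation=0)[:,:,::-1])
hs=cv2.cvtColor(w['image'],cv2.COLOR_RGB2HSV).astype(int)
for v in range(204,300,8): print(v,W[v,319].round(4))
E
```

```text
[ 0.58302678 -0.09689728  0.2191718 ] [ 0.3023752   0.06747923 -2.26115897] [-0.03797983  0.02926756 -0.03954189]
204 [ 0.584  -0.1044  0.0947]
212 [ 0.5835 -0.0932  0.1477]
220 [ 0.5833 -0.0906  0.1714]
228 [ 0.5832 -0.0898  0.1878]
236 [ 0.583  -0.0863  0.2075]
244 [ 0.583  -0.0879  0.2149]
252 [ 0.583  -0.0875  0.2253]
260 [ 0.5829 -0.088   0.233 ]
268 [ 0.5829 -0.0873  0.2419]
276 [ 0.5829 -0.0879  0.2479]
284 [ 0.5828 -0.0882  0.2538]
292 [ 0.5828 -0.0895  0.2578]
```

View pics/w6c.png

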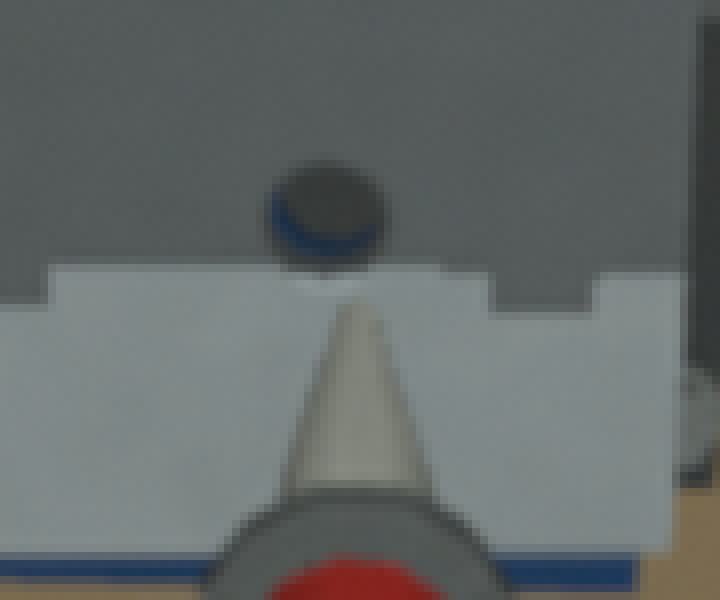

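The holes are now lined up, with only a thin blue rim at the left, and the hole is centred at about (316,197). I'll return the drift to the block.

>>> jog_arm(
  offset=[
    [0.6,-3.8,0],
    [1.3,-7.6,0],
    [1.9,-11.4,0],
    [2.6,-15.2,0],
    [3.2,-19,0],
    [3.8,-22.75,0],
    [3.8,-22.75,-0.5],
    [3.8,-22.75,-1.5],
    [3.8,-22.75,-2.2],
    [3.8,-22.75,-2.2],
  ],
  rotation=[
    [0,0,0],
    [0,0,0],
    [0,0,0],
    [0,0,0],
    [0,0,0],
    [0,0,0],
    [0,0,0],
    [0,0,0],
    [0,0,0],
    [0,0,0],
  ],
)

```text
t: 14.72
tool_pos: [0.6174, -0.3218, 0.19]
orientation: [[-0.021, 1.0, -0.007], [1.0, 0.021, 0.005], [0.005, -0.006, -1.0]]
force: [-0.4, 0.6, -4.0]
grip_width: 0.0169
grip_force: 60.0
```

>>> jog_arm(
  offset=[
    [0,0,-0.4],
    [0,0,-0.8],
    [0,0,-1.2],
    [0,0,-1.6],
    [0,0,-2.0],
    [0,0,-2.4],
    [0,0,-2.8],
    [0,0,-3.2],
    [0,0,-3.6],
    [0,0,-4.0],
  ],
  rotation=[
    [0,0,0],
    [0,0,0],
    [0,0,0],
    [0,0,0],
    [0,0,0],
    [0,0,0],
    [0,0,0],
    [0,0,0],
    [0,0,0],
    [0,0,0],
  ],
)

```text
t: 15.55
tool_pos: [0.6196, -0.3247, 0.1544]
orientation: [[-0.02, 1.0, -0.0], [1.0, 0.02, 0.0], [0.0, -0.0, -1.0]]
force: [0.3, -0.8, -2.3]
grip_width: 0.0165
grip_force: 60.0
```

```bash
python3 - <<'E'
from h import *
d=np.load('w6.npy',allow_pickle=True).item();w,o=d['w'],d['o']
print('hole',ray(w,316,197,.095,o))
E
```

```text
hole [ 0.58086497 -0.09701654  0.095     ]
```

>>> jog_arm(
  offset=[
    [0,0,-0.6],
    [0,0,-1.2],
    [0,0,-1.8],
    [0,0,-2.4],
    [0,0,-3.0],
    [0,0,-3.6],
    [0,0,-4.1],
    [0,0,-4.5],
    [0,0,-4.6],
    [0,0,-4.6],
  ],
  rotation=[
    [0,0,0],
    [0,0,0],
    [0,0,0],
    [0,0,0],
    [0,0,0],
    [0,0,0],
    [0,0,0],
    [0,0,0],
    [0,0,0],
    [0,0,0],
  ],
)

```text
t: 16.38
tool_pos: [0.6196, -0.3245, 0.1084]
orientation: [[-0.02, 1.0, -0.0], [1.0, 0.02, 0.0], [0.0, -0.0, -1.0]]
force: [0.5, 0.7, -1.7]
grip_width: 0.0165
grip_force: 60.0
```

>>> jog_arm(
  offset=[
    [0,0,0],
    [0,0,0],
    [0,0,0],
    [0,0,0],
    [0,0,0],
    [0,0,1],
    [0,0,3.5],
    [0,0,6.5],
    [-1.5,0,9],
    [-4,-0.1,9],
  ],
  rotation=[
    [0,0,0],
    [0,0,0],
    [0,0,0],
    [0,0,0],
    [0,0,0],
    [0,0,0],
    [0,0,0],
    [0,0,0],
    [0,0,0],
    [0,0,0],
  ],
  grip=110,
)

```text
t: 17.22
tool_pos: [0.5847, -0.328, 0.208]
orientation: [[-0.022, 1.0, 0.013], [1.0, 0.022, -0.008], [-0.009, 0.013, -1.0]]
force: [1.3, -1.2, 1.9]
grip_width: 0.0485
grip_force: 0.0
```

>>> jog_arm(
  offset=[
    [-2.5,1,0],
    [-2.5,3,0],
    [-2.5,5,0],
    [-2.5,5,0],
    [-2.5,5,0],
    [-2.5,5,0],
    [-2.5,5,0],
    [-2.5,5,0],
    [-2.5,5,0],
    [-2.5,5,0],
  ],
  rotation=[
    [0,0,0],
    [0,0,0],
    [0,0,0],
    [0,0,0],
    [0,0,0],
    [0,0,0],
    [0,0,0],
    [0,0,0],
    [0,0,0],
    [0,0,0],
  ],
)

```text
t: 18.05
tool_pos: [0.5546, -0.2761, 0.1986]
orientation: [[-0.019, 1.0, -0.0], [1.0, 0.019, 0.0], [0.0, -0.0, -1.0]]
force: [0.6, 0.5, -0.1]
grip_width: 0.0482
grip_force: 0.0
```

```bash
python3 - <<'E'
from h import *
o=robot.get_obs();print(o['tool_pos'],o['force'],o['t'])
w=robot.capture('wrist');W=world(w,o)
np.save('w7.npy',dict(w=w,o=o),allow_pickle=True)
a=w['image'][170:320,220:420];cv2.imwrite('pics/w7c.png',cv2.resize(a,None,fx=4,fy=4,interpolation=2)[:,:,::-1])
m=(abs(W[...,2]-.1055)<.003)&(W[...,0]>.53)&(W[...,0]<.58)&(W[...,1]<-.30)&(W[...,1]>-.355)
v,u=np.nonzero(m);print(m.sum(),u.mean(),v.mean(),W[m].mean(0),W[m].min(0),W[m].max(0))
print('rect',cv2.minAreaRect(W[m][:,:2].astype(np.float32)*1000))
h=cv2.convexHull(W[m][:,:2].astype(np.float32)*1000)[:,0];print(cv2.approxPolyDP(h,1.8,True)[:,0])
red=(W[...,2]>.142)&(W[...,2]<.149)&(W[...,0]>.6)&(W[...,0]<.64)&(W[...,1]<-.29);print('drift top',W[red].mean(0))
E
```

```text
[ 0.55460933 -0.27613374  0.19862471] [ 0.57561067  0.46902348 -0.06807855] 18.05
365 319.3232876712329 256.53150684931506 [ 0.55607694 -0.32553266  0.10547407] [ 0.5452552  -0.33622786  0.10255828] [ 0.56728325 -0.31599918  0.10757217]
rect ((555.9097900390625, -326.09197998046875), (20.081743240356445, 21.201404571533203), 23.6055908203125)
[[ 567.2449  -327.41907]
 [ 563.19617 -318.32846]
 [ 559.3235  -315.99918]
 [ 550.8787  -316.72186]
 [ 545.2552  -324.36435]
 [ 549.23376 -335.18735]
 [ 561.7258  -335.11908]]
drift top [ 0.62358755 -0.32052476  0.14505612]
```

View pics/w7c.png

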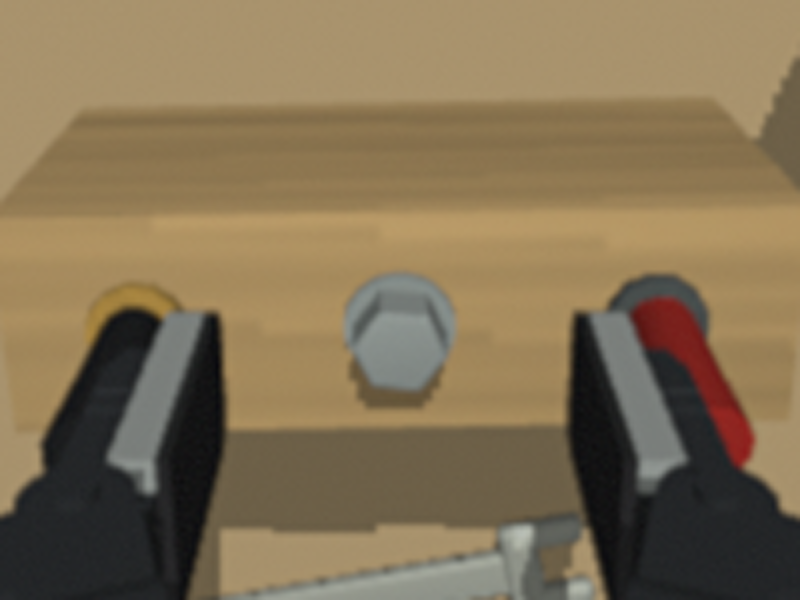

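The hex head is at crop (402,345) with corners to left and right, so the flats need a 30° yaw. The drift and punch both stand in the block. I'll line up and descend over the head.

>>> jog_arm(
  offset=[
    [0.12,-1,0],
    [0.12,-3,0],
    [0.12,-5.05,0],
    [0.12,-5.05,0],
    [0.12,-5.05,-1],
    [0.12,-5.05,-3],
    [0.12,-5.05,-5],
    [0.12,-5.05,-7],
    [0.12,-5.05,-8],
    [0.12,-5.05,-8],
  ],
  rotation=[
    [0,0,5],
    [0,0,10],
    [0,0,15],
    [0,0,20],
    [0,0,25],
    [0,0,30],
    [0,0,30],
    [0,0,30],
    [0,0,30],
    [0,0,30],
  ],
  grip=150,
)

```text
t: 18.93
tool_pos: [0.5536, -0.3247, 0.1151]
orientation: [[-0.517, 0.856, -0.006], [0.856, 0.517, 0.004], [0.006, -0.003, -1.0]]
force: [-0.7, 0.3, -0.4]
grip_width: 0.0349
grip_force: 0.0
```

>>> jog_arm(
  offset=[
    [0,0,-0.5],
    [0,0,-1],
    [0,0,-1.5],
    [0,0,-2],
    [0,0,-2.2],
    [0,0,-2.2],
    [0,0,-2.2],
    [0,0,-2.2],
    [0,0,-2.2],
    [0,0,-2.2],
  ],
  rotation=[
    [0,0,0],
    [0,0,0],
    [0,0,0],
    [0,0,0],
    [0,0,0],
    [0,0,0],
    [0,0,0],
    [0,0,0],
    [0,0,0],
    [0,0,0],
  ],
)

```text
t: 19.77
tool_pos: [0.556, -0.3263, 0.0972]
orientation: [[-0.517, 0.856, 0.001], [0.856, 0.517, -0.0], [-0.001, 0.0, -1.0]]
force: [-0.2, -0.0, -0.1]
grip_width: 0.0349
grip_force: 0.0
```

>>> jog_arm(
  offset=[
    [0,0,0],
    [0,0,0],
    [0,0,0],
    [0,0,0],
    [0,0,0],
    [0,0,0],
    [0,0,0],
    [0,0,0],
    [0,0,0],
    [0,0,0],
  ],
  rotation=[
    [0,0,0],
    [0,0,0],
    [0,0,0],
    [0,0,0],
    [0,0,0],
    [0,0,0],
    [0,0,0],
    [0,0,0],
    [0,0,0],
    [0,0,0],
  ],
  grip=255,
)

```text
t: 20.6
tool_pos: [0.5561, -0.3263, 0.0973]
orientation: [[-0.517, 0.856, 0.001], [0.856, 0.517, -0.0], [-0.001, 0.0, -1.0]]
force: [-0.2, 0.3, 6.1]
grip_width: 0.0175
grip_force: 58.7
```

>>> jog_arm(
  offset=[
    [0,0,0.5],
    [0,0,1.5],
    [0,0,3],
    [0,0,5],
    [0,0,7],
    [0,0,9],
    [0,0,10],
    [0,0,10],
    [0,0,10],
    [0,0,10],
  ],
  rotation=[
    [0,0,0],
    [0,0,0],
    [0,0,0],
    [0,0,0],
    [0,0,0],
    [0,0,0],
    [0,0,0],
    [0,0,0],
    [0,0,0],
    [0,0,0],
  ],
)

```text
t: 21.43
tool_pos: [0.5549, -0.3255, 0.195]
orientation: [[-0.517, 0.856, -0.002], [0.856, 0.517, 0.002], [0.003, -0.001, -1.0]]
force: [-0.4, 0.4, -1.3]
grip_width: 0.0176
grip_force: 58.6
```

```bash
cat > b.py <<'E'
from h import *
def bolt(o,w):
    """bolt shank/head points in TCP-centred world axes"""
    W=world(w,o);P=W-o['tool_pos']
    r=np.hypot(P[...,0],P[...,1]);m=(r<.022)&(P[...,2]<.02)&(P[...,2]>-.06)&(w['depth']>0)
    for lo in np.arange(-.06,.02,.006):
        k=m&(P[...,2]>=lo)&(P[...,2]<lo+.006)
        if k.sum()>3:print(round(lo*1000),k.sum(),'mean mm',(P[k].mean(0)*1000).round(1),'x',(np.percentile(P[k][:,0],[2,98])*1000).round(1),'y',(np.percentile(P[k][:,1],[2,98])*1000).round(1),w['image'][k].mean(0).round())
E
python3 - <<'E'
from b import *
o=robot.get_obs();print(o['tool_pos'],o['force'],o['grip_width'],o['grip_force'])
w=robot.capture('wrist');bolt(o,w);np.save('w8.npy',dict(w=w,o=o),allow_pickle=True)
E
```

```text
[ 0.55487698 -0.32545897  0.19501803] [-0.35071054  0.42088773 -1.34620793] 0.017576701621778504 58.63647401332855
-54 14 mean mm [ -2.    3.7 -49.1] x [-5.1  3. ] y [-1.   5.6] [127. 117.  96.]
-48 52 mean mm [ -1.6   3.9 -44.8] x [-5.1  4.3] y [-1.2  5.9] [102. 104.  97.]
-42 53 mean mm [ -1.5   3.8 -38.8] x [-5.1  4.1] y [-1.1  5.8] [ 98. 101.  97.]
-36 59 mean mm [ -1.7   3.8 -32.9] x [-5.   3.7] y [-2.1  5.8] [ 97. 101.  97.]
-30 40 mean mm [ -2.1   4.2 -27.6] x [-4.9  1.7] y [0.8 5.9] [ 98. 104. 101.]
-12 27 mean mm [-4.4 10.4 -6.7] x [-12.9   5.5] y [ 2.1 13.7] [111. 109.  99.]
-6 353 mean mm [-4.5  8.6 -3.9] x [-12.2   4.6] y [ 1.9 13.6] [117. 123. 120.]
0 220 mean mm [-4.   8.1  3.5] x [-17.6   6.4] y [ 1.4 18.2] [92. 95. 92.]
6 1177 mean mm [-0.9  2.2  8.5] x [-19.6  11.2] y [-8.9 17.7] [105. 110. 107.]
12 296 mean mm [-4.4  7.4 14.9] x [-21.3  12.6] y [-9.3 18.7] [69. 71. 69.]
18 109 mean mm [-5.9  8.7 19. ] x [-21.   12.6] y [-2.9 18.6] [64. 67. 66.]
```

```bash
cat >> b.py <<'E'
def axis(o,w):
    from scipy.optimize import least_squares as L
    P=world(w,o)-o['tool_pos'];r=np.hypot(P[...,0],P[...,1])
    for a,b in((-.048,-.038),(-.038,-.028)):
        p=P[(r<.012)&(P[...,2]>a)&(P[...,2]<b)][:,:2]
        print('axis mm',(L(lambda c:np.hypot(*(p-c).T)-.006,[0,0],loss='soft_l1',f_scale=.0005).x*1000).round(2))
E
python3 - <<'E'
from b import *
d=np.load('w8.npy',allow_pickle=True).item();axis(d['o'],d['w'])
E
```

```text
axis mm [ 0.9 -0.3]
axis mm [ 0.87 -0.36]
```

>>> jog_arm(
  offset=[
    [0.4,3.8,0.2],
    [0.8,7.6,0.2],
    [1.2,11.4,0.2],
    [1.6,15.2,0.2],
    [2.1,19,0.2],
    [2.5,22.9,0.2],
    [2.5,22.9,0.2],
    [2.5,22.9,-1],
    [2.5,22.9,-2.5],
    [2.5,22.9,-3.3],
  ],
  rotation=[
    [0,0,0],
    [0,0,0],
    [0,0,0],
    [0,0,0],
    [0,0,0],
    [0,0,0],
    [0,0,0],
    [0,0,0],
    [0,0,0],
    [0,0,0],
  ],
)

```text
t: 22.32
tool_pos: [0.579, -0.0976, 0.1603]
orientation: [[-0.517, 0.856, -0.004], [0.856, 0.517, 0.001], [0.003, -0.004, -1.0]]
force: [-0.3, -0.2, -1.3]
grip_width: 0.0173
grip_force: 58.7
```

>>> jog_arm(
  offset=[
    [0,0,0],
    [0,0,0],
    [0,0,0],
    [0,0,0],
    [0,0,0],
    [0,0,0],
    [0,0,0],
    [0,0,0],
    [0,0,0],
    [0,0,0],
  ],
  rotation=[
    [0,0,0],
    [0,0,0],
    [0,0,0],
    [0,0,0],
    [0,0,0],
    [0,0,0],
    [0,0,0],
    [0,0,0],
    [0,0,0],
    [0,0,0],
  ],
)

```text
t: 23.15
tool_pos: [0.5808, -0.0971, 0.1639]
orientation: [[-0.517, 0.856, 0.0], [0.856, 0.517, -0.0], [-0.0, 0.0, -1.0]]
force: [0.8, 0.5, -1.9]
grip_width: 0.0173
grip_force: 58.7
```

```bash
python3 - <<'E'
from b import *
o=robot.get_obs();print(o['tool_pos'],o['force'])
w=robot.capture('wrist');axis(o,w);np.save('w9.npy',dict(w=w,o=o),allow_pickle=True)
g=cv2.cvtColor(w['image'],cv2.COLOR_RGB2GRAY)
# where the hole should appear
K=w['camera_matrix'];T=w['T_tool_cam'];R=np.array(o['orientation'])
q=T[:3,:3].T@(R.T@(np.array([.5808,-.0972,.095])-o['tool_pos'])-T[:3,3]);print('expected hole px',K@q/q[2])
u,v=(K@q/q[2])[:2].astype(int);print(g[v-10:v+12,u-14:u+15])
E
```

```text
[ 0.58084623 -0.09705217  0.16388993] [ 0.83390294  0.45603881 -1.92654262]
axis mm [ 1.02 -0.37]
axis mm [ 0.99 -0.4 ]
expected hole px [317.57894562 217.25678041   1.        ]
[[ 93  92  93  93  93  93  92  93  93  94  93  92  92  92  91  91  92  93
   93  93  94  93  93  94  94  93  93  93  93]
 [ 93  93  93  93  92  93  94  94  93  91  88  84  80  79  79  80  83  87
   89  91  94  94  94  94  94  94  93  92  93]
 [ 93  92  94  93  93  94  93  93  88  81  76  71  67  65  65  64  68  74
   78  85  90  94  94  94  94  93  92  93  93]
 [ 92  93  93  93  94  93  91  85  76  67  64  61  60  60  58  58  61  62
   65  74  83  89  93  95  94  94  93  94  93]
 [ 92  92  93  94  93  92  84  73  65  61  61  59  58  59  59  59  60  60
   61  65  70  82  90  94  94  94  94  94  93]
 [ 92  92  93  93  93  85  73  63  62  62  61  59  59  60  59  60  61  61
   60  58  63  71  83  91  93  94  94  92  93]
 [ 92  93  93  93  90  78  60  54  58  61  61  59  59  59  60  61  61  61
   60  58  58  63  74  87  94  94  94  93  93]
 [ 92  92  92  92  85  70  51  48  57  61  60  59  58  60  61  61  61  61
 
[... 1040 characters left out ...]
150 133 101  75  75  88 101 109 115 121 126 132
  133 135 134 126 109  97  92  94  92  94  94]
 [143 143 142 141 142 145 153 154 136  97  80  90 100 110 115 121 126 130
  133 135 138 134 123 103  93  93  93  93  94]
 [142 142 141 141 141 142 147 152 140 100  81  91 102 108 116 121 128 130
  132 135 137 135 129 110  96  92  93  95  95]
 [141 141 141 141 141 141 143 142 120  87  81  91 103 111 116 122 126 130
  132 134 136 134 129 114  98  93  93  95  94]
 [142 141 141 141 141 141 142 136 101  76  80  93 103 110 116 122 127 131
  133 134 136 135 130 117 100  93  92  94  95]
 [141 142 141 141 142 142 142 129  92  71  81  94 104 111 117 123 127 131
  133 135 135 135 131 121 102  93  93  94  93]]
```

>>> jog_arm(
  offset=[
    [-0.09,0,0],
    [-0.09,0,-0.6],
    [-0.09,0,-1.2],
    [-0.09,0,-1.5],
    [-0.09,0,-1.7],
    [-0.09,0,-1.9],
    [-0.09,0,-2.1],
    [-0.09,0,-2.3],
    [-0.09,0,-2.4],
    [-0.09,0,-2.5],
  ],
  rotation=[
    [0,0,0],
    [0,0,0],
    [0,0,0],
    [0,0,0],
    [0,0,0],
    [0,0,0],
    [0,0,0],
    [0,0,0],
    [0,0,0],
    [0,0,0],
  ],
)

```text
t: 24.03
tool_pos: [0.58, -0.0971, 0.1388]
orientation: [[-0.517, 0.856, 0.0], [0.856, 0.517, -0.0], [-0.0, 0.0, -1.0]]
force: [0.0, 0.2, -1.4]
grip_width: 0.0175
grip_force: 58.7
```

>>> jog_arm(
  offset=[
    [0,0,-0.1],
    [0,0,-0.2],
    [0,0,-0.3],
    [0,0,-0.4],
    [0,0,-0.5],
    [0,0,-0.6],
    [0,0,-0.7],
    [0,0,-0.8],
    [0,0,-0.9],
    [0,0,-1.0],
  ],
  rotation=[
    [0,0,0],
    [0,0,0],
    [0,0,0],
    [0,0,0],
    [0,0,0],
    [0,0,0],
    [0,0,0],
    [0,0,0],
    [0,0,0],
    [0,0,0],
  ],
)

```text
t: 24.87
tool_pos: [0.5799, -0.0971, 0.1287]
orientation: [[-0.517, 0.856, -0.0], [0.856, 0.517, 0.0], [0.0, 0.0, -1.0]]
force: [-0.2, -0.3, -1.1]
grip_width: 0.0178
grip_force: 58.7
```

>>> jog_arm(
  offset=[
    [0,0,-0.3],
    [0,0,-0.6],
    [0,0,-0.9],
    [0,0,-1.2],
    [0,0,-1.5],
    [0,0,-1.8],
    [0,0,-2.1],
    [0,0,-2.3],
    [0,0,-2.45],
    [0,0,-2.5],
  ],
  rotation=[
    [0,0,0],
    [0,0,0],
    [0,0,0],
    [0,0,0],
    [0,0,0],
    [0,0,0],
    [0,0,0],
    [0,0,0],
    [0,0,0],
    [0,0,0],
  ],
)

```text
t: 25.7
tool_pos: [0.5797, -0.097, 0.1034]
orientation: [[-0.517, 0.856, -0.001], [0.856, 0.517, 0.0], [0.0, -0.0, -1.0]]
force: [0.3, 0.3, -0.6]
grip_width: 0.0176
grip_force: 58.7
```

>>> jog_arm(
  offset=[
    [0,0,-0.03],
    [0,0,-0.06],
    [0,0,-0.08],
    [0,0,-0.1],
    [0,0,-0.1],
    [0,0,-0.1],
    [0,0,-0.1],
    [0,0,-0.1],
    [0,0,-0.1],
    [0,0,-0.1],
  ],
  rotation=[
    [0,0,0],
    [0,0,0],
    [0,0,0],
    [0,0,0],
    [0,0,0],
    [0,0,0],
    [0,0,0],
    [0,0,0],
    [0,0,0],
    [0,0,0],
  ],
)

```text
t: 26.53
tool_pos: [0.5799, -0.0971, 0.1028]
orientation: [[-0.517, 0.856, 0.0], [0.856, 0.517, -0.0], [-0.0, 0.0, -1.0]]
force: [-0.7, 0.4, -1.6]
grip_width: 0.0178
grip_force: 58.7
```

>>> jog_arm(
  offset=[
    [0,0,0],
    [0,0,0],
    [0,0,0],
    [0,0,0],
    [0,0,0],
    [0,0,0],
    [0,0,0.5],
    [0,0,2],
    [0,0,5],
    [0,0,8],
  ],
  rotation=[
    [0,0,0],
    [0,0,0],
    [0,0,0],
    [0,0,0],
    [0,0,0],
    [0,0,0],
    [0,0,0],
    [0,0,0],
    [0,0,0],
    [0,0,0],
  ],
  grip=150,
)

```text
t: 27.37
tool_pos: [0.5785, -0.0967, 0.1823]
orientation: [[-0.517, 0.856, -0.004], [0.856, 0.517, 0.001], [0.003, -0.003, -1.0]]
force: [1.4, -1.9, 0.6]
grip_width: 0.0351
grip_force: 0.0
```

>>> jog_arm(
  offset=[
    [0,-1,2],
    [0,-3,4],
    [0,-5,6],
    [0,-6,8],
    [0,-6,8],
    [0,-6,8],
    [0,-6,8],
    [0,-6,8],
    [0,-6,8],
    [0,-6,8],
  ],
  rotation=[
    [0,0,0],
    [0,0,0],
    [0,0,0],
    [0,0,0],
    [0,0,0],
    [0,0,0],
    [0,0,0],
    [0,0,0],
    [0,0,0],
    [0,0,0],
  ],
)

```text
t: 28.2
tool_pos: [0.5792, -0.1561, 0.2611]
orientation: [[-0.518, 0.855, -0.003], [0.855, 0.518, 0.001], [0.002, -0.002, -1.0]]
force: [-0.0, -0.9, 0.5]
grip_width: 0.0354
grip_force: 0.0
```

```bash
python3 - <<'E'
from h import *
o=robot.get_obs();print(o['tool_pos'],o['force'],o['grip_width'])
w=robot.capture('wrist');W=world(w,o);ok=w['depth']>0
def rep(n,m):
    m=m&ok;p=W[m];print(n,len(p),p.mean(0).round(4),p.min(0).round(4),p.max(0).round(4)) if len(p) else print(n,0)
near=(np.hypot(W[...,0]-.5805,W[...,1]+.097)<.025)
rep('head',near&(W[...,2]>.106)&(W[...,2]<.13))
h=W[near&(W[...,2]>.1085)];A=np.c_[h[:,:2],np.ones(len(h))];print('slope,z',np.linalg.lstsq(A,h[:,2],rcond=None)[0], np.median(h[:,2]))
ann=near&(np.hypot(W[...,0]-.5805,W[...,1]+.097)>.018);print('plate z',np.median(W[ann&ok][:,2]))
for n,x in(('drift',.62),('punch',.49)):
    z=(np.hypot(W[...,0]-x,W[...,1]+.327)<.03)&(W[...,2]>.142)
    rep(n,z)
E
```

```text
[ 0.57922094 -0.15614959  0.2611277 ] [-0.00245568 -0.87602597  0.45500967] 0.035407485364611524
head 339 [ 0.5803 -0.0971  0.1106] [ 0.5695 -0.1076  0.1071] [ 0.5916 -0.0872  0.1125]
slope,z [ 0.00706688 -0.01420663  0.10514403] 0.11063306613899426
plate z 0.09521707855748127
drift 50 [ 0.6235 -0.3198  0.1446] [ 0.6174 -0.328   0.1429] [ 0.628  -0.3142  0.1462]
punch 203 [ 0.4911 -0.3276  0.1449] [ 0.4824 -0.3375  0.1422] [ 0.4997 -0.3197  0.1467]
```

```bash
python3 -c "
from station import robot
print(robot.finish_job())"
```

```text
the job is handed in; nothing more can be done
None
```

The job is handed in: the drift was driven fully home and is back in the block, the bolt is seated with its head top at the expected height and level in the final depth check, and no tool-force reading went above about 8 N; the judge's result wasn't shown.

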